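# Find the tired shock mount and flag it

## Task

One of the three spring shock mounts for the engraving machine has gone soft. With a fingertip press each rubber pad well down and let it come back, one after another from the robot's left to its right, to feel which is the softest; then push the orange tag on that pad's stand fully down and take the hand away. Grasp, lift or pull up nothing, leave the other two tags up and do not disturb the tools and parts lying around.

Things in the scene. Friction and masses are not known exactly. Their poses are not given: they have to be found in the camera images.
- pad_1_top (a point): Top centre of the leftmost pad at rest (+y is the robot's left), 88 mm above the table; fixed, does not sink with it. Pad: black rubber disc 48 mm across on a coil spring; sinks 18 mm at most, springs back. All look alike: the softest is fully down at about 4 N, the others at 9 to 12 N (under 8 mm at 4 N). A press counts from 3 mm.
- tag_1_top (a point): Top centre of the tag on the leftmost stand, moving with it: orange tab 30 x 34 x 8 mm on a white stem in a black guide, top about 72 mm above the table when up. Same stand as the pad of the same number, 85 mm from it (its x axis points to the pad, z up). Stand: aluminium plate 170 x 110 x 16 mm, fixed.
- tag_1 (a joint): How far the leftmost tag is pushed down, m: near 0 up (starts within 0.002 of it), 0.014 fully down against its stop; negative if pulled up. Friction of about 3 N holds it wherever it is left.
- pad_2_top (a point): Top centre of the middle pad at rest (+y is the robot's left), 88 mm above the table; fixed, does not sink with it. Pad: black rubber disc 48 mm across on a coil spring; sinks 18 mm at most, springs back. All look alike: the softest is fully down at about 4 N, the others at 9 to 12 N (under 8 mm at 4 N). A press counts from 3 mm.
- tag_2_top (a point): Top centre of the tag on the middle stand, moving with it: orange tab 30 x 34 x 8 mm on a white stem in a black guide, top about 72 mm above the table when up. Same stand as the pad of the same number, 85 mm from it (its x axis points to the pad, z up). Stand: aluminium plate 170 x 110 x 16 mm, fixed.
- tag_2 (a joint): How far the middle tag is pushed down, m: near 0 up (starts within 0.002 of it), 0.014 fully down against its stop; negative if pulled up. Friction of about 3 N holds it wherever it is left.
- pad_3_top (a point): Top centre of the rightmost pad at rest (+y is the robot's left), 88 mm above the table; fixed, does not sink with it. Pad: black rubber disc 48 mm across on a coil spring; sinks 18 mm at most, springs back. All look alike: the softest is fully down at about 4 N, the others at 9 to 12 N (under 8 mm at 4 N). A press counts from 3 mm.
- tag_3_top (a point): Top centre of the tag on the rightmost stand, moving with it: orange tab 30 x 34 x 8 mm on a white stem in a black guide, top about 72 mm above the table when up. Same stand as the pad of the same number, 85 mm from it (its x axis points to the pad, z up). Stand: aluminium plate 170 x 110 x 16 mm, fixed.
- tag_3 (a joint): How far the rightmost tag is pushed down, m: near 0 up (starts within 0.002 of it), 0.014 fully down against its stop; negative if pulled up. Friction of about 3 N holds it wherever it is left.
- brass_nut: Loose brass hexagon nut, 26 mm across, 11 mm high, lying on the plate of the leftmost stand; origin under its centre. Leave alone.
- spare_buffer: Loose spare rubber buffer with a steel cap, 22 mm across, 19 mm high, on the plate of the rightmost stand; origin under its centre. Leave alone.
- screwdriver: Loose screwdriver with a green handle lying on the table near the robot, left; leave alone.
- wrench: Loose steel wrench lying on the table near the robot, right; leave alone.
- slate_tile: Loose grey slate tile 100 x 140 x 12 mm beyond the stands; origin under its centre. Leave alone.
- bolt_jar: Loose glass jar 64 mm across, 85 mm high, beyond the stands; origin under its centre. Leave alone.
- mug: Loose white mug 76 mm across, 85 mm high, beyond the stands; origin under its centre. Leave alone.
Mind the look-alikes: they are no part of the job. Leave any purple or red look-alike of the part that bears pad_1_top alone.

How it is judged:
On the way, in this order (a step that is already met when the one before it is completed fails the run):
1. the leftmost pad is pressed down by at least 3 mm (((horizontal distance between mount_a and pad_1_top below 0.03 m and value of joint mount_a above 0.003 m) or (horizontal distance between mount_b and pad_1_top below 0.03 m and value of joint mount_b above 0.003 m) or (horizontal distance between mount_c and pad_1_top below 0.03 m and value of joint mount_c above 0.003 m))), for 0.05 s.
2. the middle pad is pressed down by at least 3 mm (((horizontal distance between mount_a and pad_2_top below 0.03 m and value of joint mount_a above 0.003 m) or (horizontal distance between mount_b and pad_2_top below 0.03 m and value of joint mount_b above 0.003 m) or (horizontal distance between mount_c and pad_2_top below 0.03 m and value of joint mount_c above 0.003 m))), for 0.05 s.
3. the rightmost pad is pressed down by at least 3 mm (((horizontal distance between mount_a and pad_3_top below 0.03 m and value of joint mount_a above 0.003 m) or (horizontal distance between mount_b and pad_3_top below 0.03 m and value of joint mount_b above 0.003 m) or (horizontal distance between mount_c and pad_3_top below 0.03 m and value of joint mount_c above 0.003 m))), for 0.05 s.
4. the tag on the stand of the softest pad is pushed fully down (at least 11.5 of its 14 mm) (((horizontal distance between mount_a and pad_1_top below 0.03 m and value of joint tag_1 above 0.0115 m) or (horizontal distance between mount_a and pad_2_top below 0.03 m and value of joint tag_2 above 0.0115 m) or (horizontal distance between mount_a and pad_3_top below 0.03 m and value of joint tag_3 above 0.0115 m))), for 0.2 s.
At the end, for the whole second after the job is handed in: The tag on the softest pad's stand is down by at least 11.5 mm of its 14 mm, the other two tags are down by less than 4 mm, all pads have sprung back to within 2 mm, and none of the loose things has moved more than 25 mm (((horizontal distance between mount_a and pad_1_top below 0.03 m and value of joint tag_1 above 0.0115 m) or (horizontal distance between mount_a and pad_2_top below 0.03 m and value of joint tag_2 above 0.0115 m) or (horizontal distance between mount_a and pad_3_top below 0.03 m and value of joint tag_3 above 0.0115 m)) and (horizontal distance between mount_a and pad_1_top below 0.03 m or value of joint tag_1 below 0.004 m) and (horizontal distance between mount_a and pad_2_top below 0.03 m or value of joint tag_2 below 0.004 m) and (horizontal distance between mount_a and pad_3_top below 0.03 m or value of joint tag_3 below 0.004 m) and value of joint each of mount_a, mount_b, mount_c below 0.002 m and not (distance of any of brass_nut, spare_buffer, screwdriver, wrench, slate_tile, bolt_jar, mug from where it was at the start of the episode above 0.025 m)); the robot touches nothing.
It fails at once if the tag of a pad that is not the softest is pushed down by 5 mm or more ((not (horizontal distance between mount_a and pad_1_top below 0.03 m) and value of joint tag_1 above 0.005 m) or (not (horizontal distance between mount_a and pad_2_top below 0.03 m) and value of joint tag_2 above 0.005 m) or (not (horizontal distance between mount_a and pad_3_top below 0.03 m) and value of joint tag_3 above 0.005 m)).
It fails at once if a tag is pulled up by 6 mm or more (value of joint any of tag_1, tag_2, tag_3 below -0.006 m).
It fails at once if one of the loose things lying about is moved or lifted by more than 25 mm (distance of any of brass_nut, spare_buffer, screwdriver, wrench, slate_tile, bolt_jar, mug from where it was at the start of the episode above 0.025 m).
It also fails if it takes over 54 s, if anything falls off the work surface, if the arm or the gripper's body presses on something with over 40 N, if the wrist force passes 120 N, or if a joint passes its speed limit or range.

## Robot

A 6-joint arm with a two-finger parallel gripper is mounted at the origin on the work surface. World frame = base frame: x ahead of the robot, y to its left, z up, the work surface at z = 0. Lengths are in m, angles in rad, forces in N, time in s.
With the tool pointing down it reaches from about 0.225 to 0.725 m from the base axis. Payload 3.1 kg.
Tool frame: the origin (TCP) lies on the mounting face of the last link; the fingertips stand 173 mm ahead of it and the grasp point (between the pads) lies 155 mm ahead of it; z points along the fingers, x is the direction in which the jaws open and shut, and the axes are right-handed (so a half turn about z gives the same grasp; the last joint's range is limited). The gripper opens to 85 mm and grips with 20 to 120 N. Pads are 22 mm wide; open, the fingers measure 114 mm over their backs; the gripper's body (76 mm by 85 mm) begins 54 mm behind the grasp point. The pads swing forward as they close: fully open they stand 13 mm farther back than shut.
Start: joints at [1.107, 0.048, 0.099, 1.622, 0, 1.443], TCP at [0.173, 0.496, 0.405] pointing down, gripper open.
Joint ranges: [-2.91, 2.91], [-0.99, 1.94], [-1.21, 1.42], [-2.12, 2.29], [-1.49, 1.47], [-3.14, 3.14]. Speed limits (rad/s): [2.79, 2.79, 3.14, 3.14, 3.14, 3.14].

## Interface

Orientations are given as [roll, pitch, yaw] about the fixed x, y, z axes, in that order (R = Rz(yaw) Ry(pitch) Rx(roll)).
In Python, from bench import manip gives the robot as it stands.
- The arm moves only by the tool arm_command, never from a script. Its argument "motion" is a list of rows, each a list of 7 numbers: the turn, a rotation vector about the world's x, y, z in rad, then the shift along the world's x, y, z in mm, then the opening, from -1 (shut) to 1 (fully open). In form: [[rx, ry, rz, dx, dy, dz, jaw], ...]. A call has 1 to 5 rows; each row is the pose to reach, as a shift and turn from the pose measured when the call began; what a row does not reach only later rows make up. A row lasts 1/12 s, in which the tool goes at most 41.7 mm and 7.16 degrees, less where a joint would pass 70% of its speed; a pose out of reach is approached as far as the arm can. A call with a gripper value outside its range is refused whole. The fingers move at their own pace and stop on an object; "grip_force" is the grip in N (left out, the last holds). Time passes only in rows, so rows that repeat a pose let the fingers close. It gives the time, the measured TCP pose, the force and the opening at its end, in the units of the state.
- manip.get_obs(): the state, without advancing time (a new reading comes with each control period).
- manip.read_camera(name): name is "scene" or "top" or "wrist"; returns (picture, depth): 400x640x3 uint8, red, green, blue; 400x640 float32, m along the optical axis (not along the pixel's ray), 0 where there is no reading.
- manip.camera_model(name): a dict with "camera_matrix" (3x3 intrinsics, pixels), "world_to_cam" (4x4, takes a point from world to camera coordinates). Camera axes: x right, y down, z forward; pixel columns grow to the right and rows downward; lengths in m; the calibration is good to about 2 mm. A picture is of the moment at which its call begins: read the wrist's pose just before it. camera_model takes no time and is no camera call; for the wrist camera it gives the pose at the moment of the call.
- manip.finish_job(): hands the job in, once; it reports no verdict.
The state is a dict: "time": time; "joints": joint angles; "joint_velocities": joint speeds; "tau": joint torques, N m; "ee_pos": TCP position; "tool_rot": TCP orientation; "force": force on the tool from outside, world axes, zero at the start; "ft_torque": the same for the moment, N m; "finger_gap": finger opening in m.
Only numpy, scipy, OpenCV 4.12 (cv2) and the standard library are available. Lean on these libraries where they do the work, as an engineer would, in place of code of your own. Each camera call takes 0.05 s, during which the arm holds its last target.

## Working session

There is one attempt and no reset: what is moved stays moved. The work goes in short steps, Python scripts to look and compute and a tool call to move; the robot and the scene stay as the last step left them, time stands still between calls to the robot, and variables do not carry over. Pictures are saved under pics/ and viewed, and the job is handed in when it is done.

Besides the shell and the picture viewer there is one more tool, called in YAML: its name, and indented under it one key for each argument. arm_command: Moves the arm, as the interface text tells. Its arguments: {"type":"object","properties":{"motion":{"type":"array","items":{"type":"array","items":{"type":"number"}}},"grip_force":{"type":"number"}},"required":["motion"]}

```bash
mkdir -p pics; ls; python3 - <<'E'
from bench import manip
import cv2,numpy as np
print(manip.get_obs())
for n in ["scene","top"]:
    p,d=manip.read_camera(n)
    cv2.imwrite(f"pics/{n}0.png",p[:,:,::-1]); np.save(f"/tmp/{n}0.npy",d)
    m=manip.camera_model(n); print(n,m)
    np.savez(f"/tmp/{n}m.npz",K=m["camera_matrix"],T=m["world_to_cam"])
E
```

```text
pics
{'time': 0.0, 'joints': array([1.10719721e+00, 4.87813745e-02, 9.75731491e-02, 1.62200242e+00,
       1.01383735e-05, 1.44299843e+00]), 'joint_velocities': array([0.00016378, 0.00103338, 0.00216235, 0.00051604, 0.00053093,
       0.00028947]), 'tau': array([-9.27109213e-04, -3.38779449e+01,  3.20016146e+01,  2.01088039e-02,
       -1.87175046e-04, -2.11871225e-06]), 'ee_pos': array([0.17291836, 0.49548932, 0.40348836]), 'tool_rot': array([-3.14127489e+00,  2.39334052e-03,  1.23499548e+00]), 'force': array([ 0.41263759, -0.25894042,  0.11997041]), 'ft_torque': array([-0.03434554, -0.03194269, -0.04288149]), 'finger_gap': 0.08548692459213701}
scene {'camera_matrix': array([[435.99939579,   0.        , 317.75383041],
       [  0.        , 435.99939579, 195.16610751],
       [  0.        ,   0.        ,   1.        ]]), 'world_to_cam': array([[ 0.74579956,  0.66606591, -0.01179903, -0.50506967],
       [ 0.40897616, -0.47177143, -0.78113393, -0.05526168],
       [-0.52585313,  0.57774382, -0.624252  ,  1.38579951],
       [ 0.        ,  0.        ,  0.        ,  1.        ]])}
top {'camera_matrix': array([[402.5376162 ,   0.        , 316.920482  ],
       [  0.        , 402.5376162 , 198.62980109],
       [  0.        ,   0.        ,   1.        ]]), 'world_to_cam': array([[ 0.02261016, -0.99959136, -0.01748971,  0.2132638 ],
       [-0.98070508, -0.01877827, -0.19458911,  0.50159655],
       [ 0.19418117,  0.02155194, -0.98072891,  1.08883015],
       [ 0.        ,  0.        ,  0.        ,  1.        ]])}
```

View pics/top0.png

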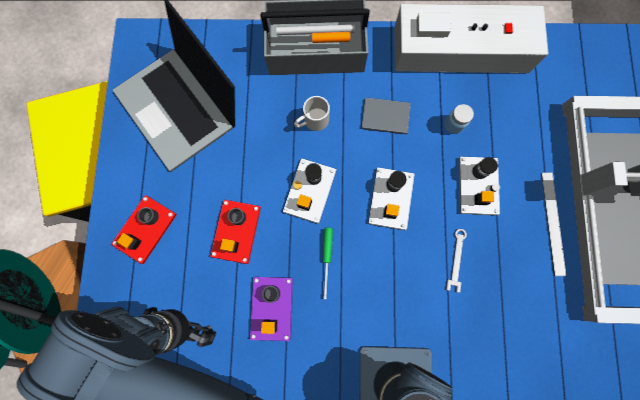

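View pics/scene0.png

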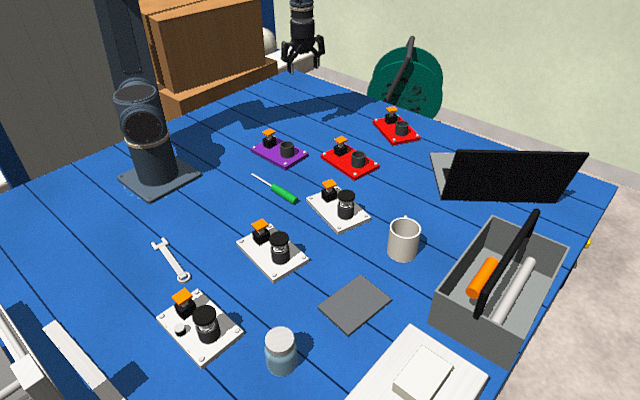

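Candidates in the top view: the white aluminium stands have pads at (313,174), (397,181) and (487,168), with tags at (304,202), (392,211) and (487,197). The look-alikes are red at (147,216) and (236,216), and purple at (270,293). I choose the three aluminium ones. Next: a close crop and measurement.

```bash
cat > h.py <<'E'
import numpy as np,cv2
def load(n):
    z=np.load(f"/tmp/{n}m.npz"); return z["K"],z["T"]
def unproj(n,d):
    K,T=load(n); v,u=np.mgrid[:400,:640]
    P=np.stack([(u-K[0,2])/K[0,0]*d,(v-K[1,2])/K[1,1]*d,d],-1)
    return (P-T[:3,3])@T[:3,:3]
E
python3 - <<'E'
from h import *
from bench import manip
for n in ["top","scene"]:
    img=cv2.imread(f"pics/{n}0.png"); d=np.load(f"/tmp/{n}0.npy"); P=unproj(n,d)
    if n=="top": cv2.imwrite("pics/crop0.png",cv2.resize(img[145:240,270:520],None,fx=3.2,fy=3.2,interpolation=cv2.INTER_CUBIC))
    hsv=cv2.cvtColor(img,cv2.COLOR_BGR2HSV)
    area=(P[...,0]>0.3)&(P[...,0]<.75)&(P[...,1]>-.35)&(P[...,1]<.35)&(d>0)
    for name,m in [("tag",(hsv[...,0]>8)&(hsv[...,0]<25)&(hsv[...,1]>150)&(P[...,2]>.06)&(P[...,2]<.085)),("pad",(img.max(2)<90)&(P[...,2]>.081)&(P[...,2]<.097))]:
        k,l,s,c=cv2.connectedComponentsWithStats((m&area).astype(np.uint8))
        for i in range(1,k):
            if s[i,4]>25:
                Q=P[l==i]; q=(Q.min(0)+Q.max(0))/2
                print(n,name,s[i,4],c[i].round(1),"mean",Q.mean(0).round(4),"med z",np.median(Q[:,2]).round(4),"mid",q.round(4),np.ptp(Q,axis=0).round(3), cv2.minAreaRect((Q[:,:2]*1000).astype(np.float32)))
E
```

```text
top tag 140 [487.1 196. ] mean [ 0.5091 -0.2465  0.0724] med z 0.0724 mid [ 0.5093 -0.2464  0.0722] [0.029 0.034 0.013] ((509.3011779785156, -246.44851684570312), (29.06630516052246, 34.29248809814453), 0.2673417329788208)
top tag 121 [303.4 200.9] mean [0.4858 0.2605 0.0722] med z 0.0721 mid [0.4861 0.2605 0.0704] [0.033 0.036 0.013] ((486.5564270019531, 260.5462341308594), (31.7545108795166, 28.221776962280273), 73.42777252197266)
top tag 128 [391.9 209.6] mean [0.4657 0.0161 0.0733] med z 0.0732 mid [0.4659 0.0158 0.0741] [0.03  0.034 0.011] ((465.8087158203125, 15.974262237548828), (33.90972900390625, 28.18634605407715), 83.9122085571289)
top pad 224 [488.  165.1] mean [ 0.5933 -0.2478  0.0875] med z 0.0876 mid [ 0.5932 -0.2472  0.0877] [0.046 0.047 0.013] ((593.4739990234375, -248.58787536621094), (42.73457717895508, 46.06745147705078), 27.573884963989258)
top pad 203 [312.8 171.3] mean [0.5668 0.236  0.0883] med z 0.0882 mid [0.5668 0.2368 0.0882] [0.043 0.042 0.013] ((566.6842041015625, 236.87979125976562), (43.04138946533203, 41.65272521972656), 1.3162453174591064)
top pad 21
[... 831 characters left out ...]
3521270751953), 87.52751922607422)
scene pad 179 [345.7 195.7] mean [0.5717 0.2317 0.0869] med z 0.0873 mid [0.5702 0.2352 0.0864] [0.047 0.05  0.01 ] ((570.2714233398438, 233.32908630371094), (46.44041442871094, 47.04497146606445), 26.89914321899414)
scene pad 242 [278.4 238.7] mean [ 0.554  -0.0014  0.0875] med z 0.0877 mid [5.526e-01 2.000e-04 8.640e-02] [0.047 0.048 0.01 ] ((553.0372314453125, -0.19311904907226562), (45.83665466308594, 48.19842529296875), 70.4617919921875)
scene pad 397 [203.7 315.1] mean [ 0.598  -0.2518  0.0876] med z 0.0879 mid [ 0.596  -0.2512  0.0865] [0.048 0.046 0.009] ((596.9052734375, -250.72438049316406), (45.041133880615234, 47.62825012207031), 78.68603515625)
```

View pics/crop0.png

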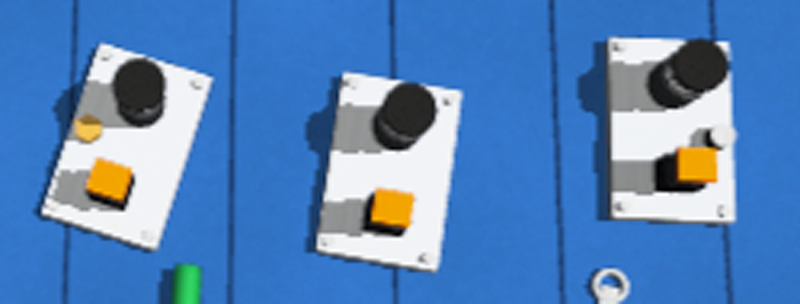

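The crop shows three white aluminium plates with black pads and orange tags. The nut is left of pad 1 and the spare buffer is by tag 3. Averaging the two cameras gives pads at (568,236), (551,2), (595,-249) mm and tags at (487,260), (467,14), (511,-248) mm.

arm_command:
  motion:
    - [0,0,0,33,-21,-6,-1]
    - [0,0,0,66,-43,-12,-1]
    - [0,0,0,99,-65,-18,-1]
    - [0,0,0,132,-86,-24,-1]
    - [0,0,0,165,-108,-30,-1]
  grip_force: 30

```text
time: 0.52
ee_pos: [0.3389, 0.3863, 0.3728]
tool_rot: [-3.141, 0.003, 1.236]
force: [-0.8, 1.2, 0.1]
finger_gap: 0.0255
```

arm_command:
  motion:
    - [0,0,0,33,-21,-8,-1]
    - [0,0,0,66,-43,-16,-1]
    - [0,0,0,99,-65,-24,-1]
    - [0,0,0,132,-86,-32,-1]
    - [0,0,0,165,-108,-40,-1]

```text
time: 0.93
ee_pos: [0.5052, 0.2769, 0.3317]
tool_rot: [-3.14, 0.003, 1.236]
force: [-0.0, 0.6, -0.4]
finger_gap: -0.0001
```

arm_command:
  motion:
    - [0,0,0,32,-21,-10,-1]
    - [0,0,0,64,-42,-20,-1]
    - [0,0,0,64,-42,-30,-1]
    - [0,0,0,64,-42,-30,-1]
    - [0,0,0,64,-42,-30,-1]

```text
time: 1.35
ee_pos: [0.5686, 0.2346, 0.3]
tool_rot: [-3.136, 0.005, 1.235]
force: [-0.5, 0.1, 0.1]
finger_gap: 0.0004
```

```bash
python3 - <<'E'
from bench import manip
import cv2
for n in ["wrist","scene"]:
    p,d=manip.read_camera(n); cv2.imwrite(f"pics/{n}1.png",p[:,:,::-1])
o=manip.get_obs();print(o['time'],o['joints'].round(3),o['ee_pos'],o['force'],o['finger_gap'])
E
```

```text
1.45 [ 2.840e-01  2.860e-01  1.640e-01  1.452e+00 -1.000e-03  6.180e-01] [0.56836281 0.23571871 0.30226589] [-0.05273699 -0.39758076  0.7329615 ] -3.136091857162408e-05
```

View pics/wrist1.png

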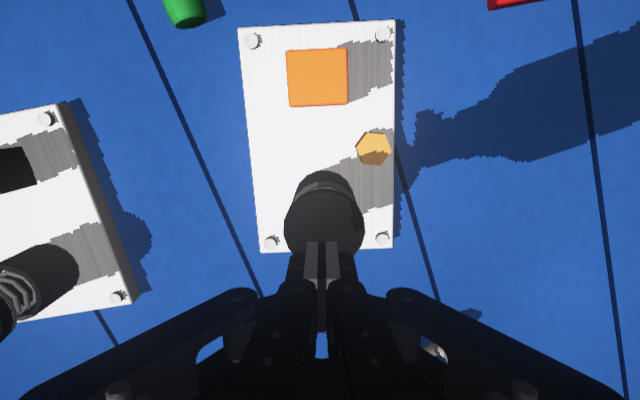

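View pics/scene1.png

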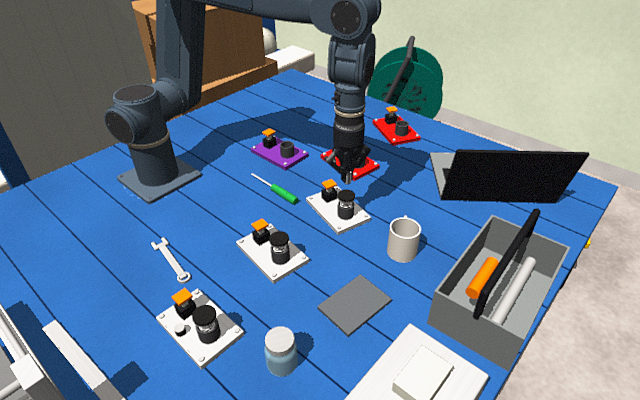

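The wrist view shows the shut tips at (322,245) over pad 1 at (324,215). Pressing pad 1 about 14 mm.

arm_command:
  motion:
    - [0,0,0,0,0,-20,-1]
    - [0,0,0,0,0,-36,-1]
    - [0,0,0,0,0,-44,-1]
    - [0,0,0,0,0,-50,-1]
    - [0,0,0,0,0,-50,-1]

```text
time: 1.87
ee_pos: [0.5675, 0.2366, 0.2522]
tool_rot: [-3.139, 0.003, 1.238]
force: [-1.6, 0.6, 2.7]
finger_gap: -0.0001
```

arm_command:
  motion:
    - [0,0,0,0,0,-5,-1]
    - [0,0,0,0,0,-5,-1]
    - [0,0,0,0,0,-5,-1]
    - [0,0,0,0,0,-5,-1]
    - [0,0,0,0,0,-5,-1]

```text
time: 2.28
ee_pos: [0.5678, 0.2368, 0.2482]
tool_rot: [-3.14, 0.001, 1.239]
force: [0.1, 0.1, 2.9]
finger_gap: -0.0001
```

```bash
python3 - <<'E'
from bench import manip
import cv2
for n in ["scene","wrist","scene"]:
    p,d=manip.read_camera(n); cv2.imwrite(f"pics/{n}2.png",p[:,:,::-1])
    o=manip.get_obs();print(o['time'],o['ee_pos'].round(4),o['force'].round(2),o['tau'].round(2))
E
```

```text
2.3333 [0.5678 0.2368 0.248 ] [0.61 0.66 2.68] [ -0.48 -41.23  29.94   0.19  -0.27   0.  ]
2.3833 [0.5678 0.2368 0.2479] [0.33 1.37 2.1 ] [ -0.52 -41.2   29.82   0.29  -0.29   0.  ]
2.4333 [0.5678 0.2368 0.2478] [-0.02  0.66  3.09] [ -0.55 -41.16  29.7    0.38  -0.31   0.  ]
```

View pics/wrist2.png

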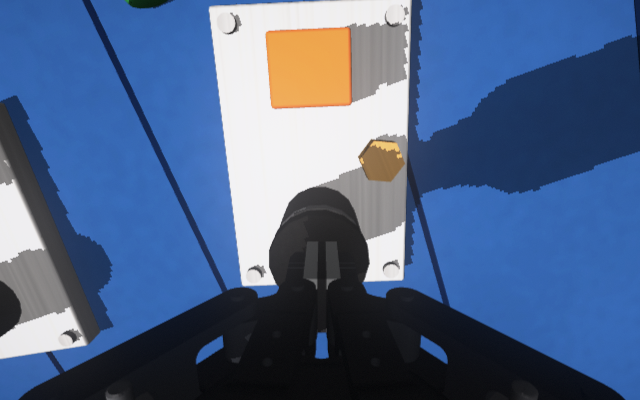

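About 13 mm of depth at roughly 2.8 N, which looks soft. Lifting and moving to pad 2.

arm_command:
  motion:
    - [0,0,0,0,0,25,-1]
    - [0,0,0,0,0,54,-1]
    - [0,0,0,-3,-40,54,-1]
    - [0,0,0,-6,-80,54,-1]
    - [0,0,0,-9,-120,54,-1]

```text
time: 2.85
ee_pos: [0.5586, 0.116, 0.3018]
tool_rot: [-3.14, 0.002, 1.241]
force: [-0.6, -0.8, -0.7]
finger_gap: 0.0002
```

arm_command:
  motion:
    - [0,0,0,-2,-30,0,-1]
    - [0,0,0,-4,-60,0,-1]
    - [0,0,0,-7,-90,0,-1]
    - [0,0,0,-8,-112,0,-1]
    - [0,0,0,-8,-112,0,-1]

```text
time: 3.27
ee_pos: [0.55, 0.0001, 0.3008]
tool_rot: [-3.139, 0.005, 1.235]
force: [-0.0, 0.5, -0.5]
finger_gap: 0.0001
```

```bash
python3 - <<'E'
from bench import manip
import cv2
p,d=manip.read_camera("wrist"); cv2.imwrite(f"pics/wrist3.png",p[:,:,::-1])
o=manip.get_obs();print(o['time'],o['joints'].round(3),o['ee_pos'].round(4),o['force'].round(2))
E
```

```text
3.3167 [-0.118  0.117 -0.033  1.424 -0.002  0.216] [0.5502 0.0019 0.3008] [-0.18  0.53  0.07]
```

View pics/wrist3.png

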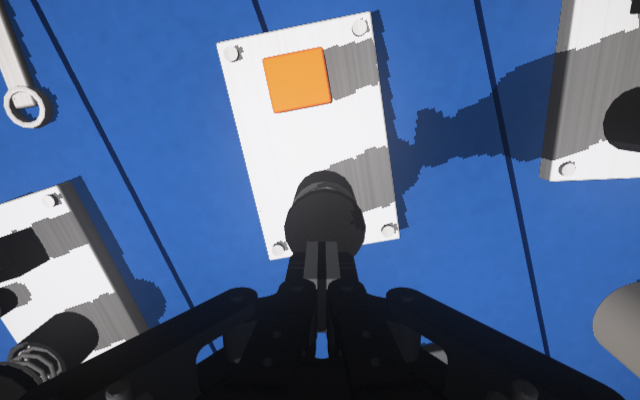

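The tips at (322,245) are centred over pad 2 (325,215). Pressing it to the same height, TCP z about 0.248.

arm_command:
  motion:
    - [0,0,0,0,0,-20,-1]
    - [0,0,0,0,0,-35,-1]
    - [0,0,0,0,0,-43,-1]
    - [0,0,0,0,0,-49,-1]
    - [0,0,0,0,0,-53,-1]

```text
time: 3.73
ee_pos: [0.5496, 0.0025, 0.2479]
tool_rot: [-3.137, 0.004, 1.237]
force: [-4.2, -0.2, 7.8]
finger_gap: -0.0
```

arm_command:
  motion:
    - [0,0,0,0,0,-2,-1]
    - [0,0,0,0,0,-2,-1]
    - [0,0,0,0,0,-2,-1]
    - [0,0,0,0,0,-2,-1]

```text
time: 4.07
ee_pos: [0.5495, 0.0028, 0.2478]
tool_rot: [-3.137, 0.005, 1.238]
force: [-4.4, -1.9, 7.2]
finger_gap: -0.0
```

```bash
python3 - <<'E'
from bench import manip
import cv2
for n in ["scene","wrist","scene"]:
    p,d=manip.read_camera(n)
    o=manip.get_obs();print(o['time'],o['ee_pos'].round(4),o['force'].round(2))
E
```

```text
4.1167 [0.5495 0.0028 0.2478] [-3.01 -0.8   6.94]
4.1667 [0.5495 0.0028 0.2479] [-3.69 -1.41  7.31]
4.2167 [0.5495 0.0028 0.2478] [-4.03 -1.48  7.46]
```

Pad 2 takes 7.3 N at the same depth, so it is stiff. On to pad 3.

arm_command:
  motion:
    - [0,0,0,0,0,25,-1]
    - [0,0,0,0,0,54,-1]
    - [0,0,0,7,-40,54,-1]
    - [0,0,0,14,-80,54,-1]
    - [0,0,0,21,-120,54,-1]

```text
time: 4.63
ee_pos: [0.5713, -0.1172, 0.3035]
tool_rot: [-3.141, 0.005, 1.242]
force: [1.2, 0.4, -0.5]
finger_gap: 0.0004
```

arm_command:
  motion:
    - [0,0,0,6,-35,0,-1]
    - [0,0,0,13,-70,0,-1]
    - [0,0,0,19,-105,0,-1]
    - [0,0,0,24,-130,0,-1]
    - [0,0,0,24,-130,0,-1]

```text
time: 5.05
ee_pos: [0.5959, -0.2518, 0.3029]
tool_rot: [3.141, 0.007, 1.237]
force: [0.3, 0.8, -0.0]
finger_gap: 0.0002
```

```bash
python3 - <<'E'
from bench import manip
import cv2
p,d=manip.read_camera("wrist"); cv2.imwrite(f"pics/wrist4.png",p[:,:,::-1])
o=manip.get_obs();print(o['time'],o['joints'].round(3),o['ee_pos'].round(4),o['force'].round(2))
E
```

```text
5.1 [-0.499  0.365  0.264  1.47  -0.005 -0.167] [ 0.5956 -0.2494  0.303 ] [-0.23  0.24  0.05]
```

View pics/wrist4.png

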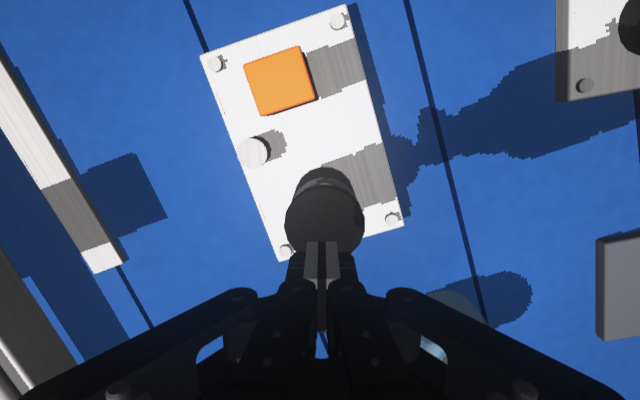

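The tips are centred over pad 3 (325,215); the jar at (435,330) stands about 12 cm away and below the linkage. Pressing.

arm_command:
  motion:
    - [0,0,0,0,0,-20,-1]
    - [0,0,0,0,0,-36,-1]
    - [0,0,0,0,0,-44,-1]
    - [0,0,0,0,0,-50,-1]
    - [0,0,0,0,0,-55,-1]

```text
time: 5.52
ee_pos: [0.5954, -0.2478, 0.2491]
tool_rot: [-3.14, 0.004, 1.24]
force: [-3.9, 2.5, 8.1]
finger_gap: -0.0005
```

arm_command:
  motion:
    - [0,0,0,0,0,-1,-1]
    - [0,0,0,0,0,-1,-1]
    - [0,0,0,0,0,-1,-1]
    - [0,0,0,0,0,-1,-1]

```text
time: 5.85
ee_pos: [0.5953, -0.2473, 0.251]
tool_rot: [-3.141, 0.006, 1.241]
force: [-4.2, -0.5, 7.0]
finger_gap: 0.0001
```

```bash
python3 - <<'E'
from bench import manip
import cv2
for n in ["scene","wrist","scene"]:
    p,d=manip.read_camera(n)
    o=manip.get_obs();print(o['time'],o['ee_pos'].round(4),o['force'].round(2))
E
```

```text
5.9 [ 0.5953 -0.2473  0.251 ] [-4.36  0.79  6.84]
5.95 [ 0.5953 -0.2474  0.2511] [-3.76 -0.4   7.19]
6.0 [ 0.5953 -0.2473  0.2511] [-3.   -0.28  7.66]
```

Pad 3 takes 7.2 N at about 10 mm, so it is stiff too. Pad 1, at 2.8 N for 13 mm, is the softest. Moving to tag 1.

arm_command:
  motion:
    - [0,0,0,0,0,25,-1]
    - [0,0,0,0,0,55,-1]
    - [0,0,0,-8,39,55,-1]
    - [0,0,0,-17,78,55,-1]
    - [0,0,0,-25,117,55,-1]

```text
time: 6.42
ee_pos: [0.5702, -0.1289, 0.3079]
tool_rot: [3.139, 0.005, 1.24]
force: [0.0, 1.1, -0.0]
finger_gap: 0.0001
```

arm_command:
  motion:
    - [0,0,0,-8,39,0,-1]
    - [0,0,0,-17,78,0,-1]
    - [0,0,0,-25,117,0,-1]
    - [0,0,0,-33,156,0,-1]
    - [0,0,0,-42,195,0,-1]

```text
time: 6.83
ee_pos: [0.5273, 0.0686, 0.3088]
tool_rot: [3.137, 0.004, 1.241]
force: [0.2, 0.6, -0.4]
finger_gap: 0.0001
```

arm_command:
  motion:
    - [0,0,0,-8,39,0,-1]
    - [0,0,0,-17,78,0,-1]
    - [0,0,0,-25,117,0,-1]
    - [0,0,0,-33,156,0,-1]
    - [0,0,0,-41,193,0,-1]

```text
time: 7.25
ee_pos: [0.4848, 0.2644, 0.3097]
tool_rot: [3.136, 0.003, 1.243]
force: [0.9, -0.3, -0.4]
finger_gap: 0.0002
```

```bash
python3 - <<'E'
from bench import manip
import cv2
p,d=manip.read_camera("wrist"); cv2.imwrite(f"pics/wrist5.png",p[:,:,::-1])
o=manip.get_obs();print(o['time'],o['joints'].round(3),o['ee_pos'].round(4),o['force'].round(2))
E
```

```text
7.3 [ 0.388  0.119 -0.014  1.435  0.002  0.709] [0.4831 0.2699 0.3097] [-0.49  3.15  0.28]
```

View pics/wrist5.png

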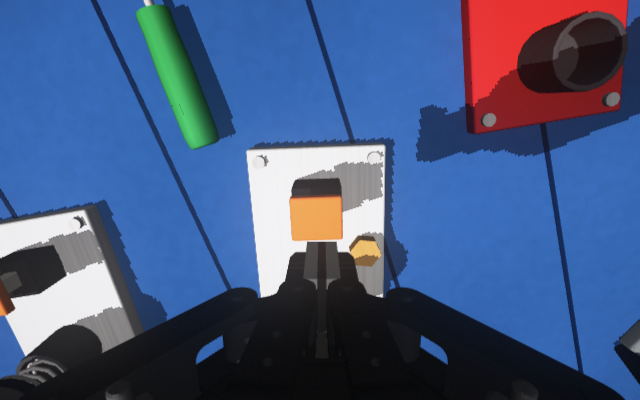

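The tag 1 top is at (317,215). The last move is still settling about 10 mm too far left, so I correct that and check before going down.

arm_command:
  motion:
    - [0,0,0,4,-10,-10,-1]
    - [0,0,0,4,-10,-30,-1]
    - [0,0,0,4,-10,-50,-1]
    - [0,0,0,4,-10,-55,-1]
    - [0,0,0,4,-10,-55,-1]

```text
time: 7.72
ee_pos: [0.4859, 0.259, 0.2522]
tool_rot: [-3.139, 0.0, 1.249]
force: [-0.3, 0.7, 0.3]
finger_gap: 0.0001
```

```bash
python3 - <<'E'
from bench import manip
import cv2
for n in ["wrist","scene"]:
    p,d=manip.read_camera(n); cv2.imwrite(f"pics/{n}6.png",p[:,:,::-1] if n=="wrist" else cv2.resize(p[130:250,260:420,::-1],None,fx=4,fy=4))
o=manip.get_obs();print(o['time'],o['ee_pos'].round(4),o['force'].round(2))
E
```

```text
7.8167 [0.4872 0.2595 0.2551] [-0.34 -0.   -0.21]
```

View pics/wrist6.png

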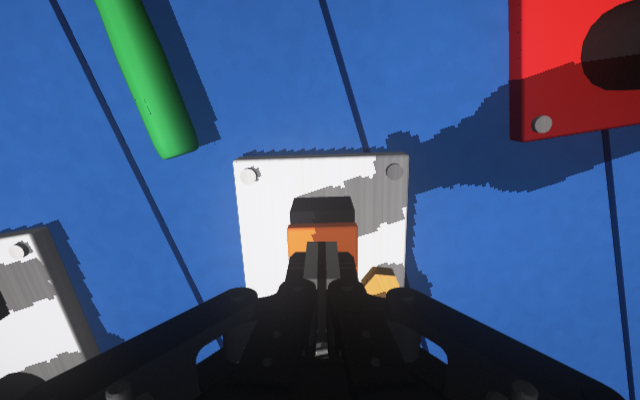

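View pics/scene6.png

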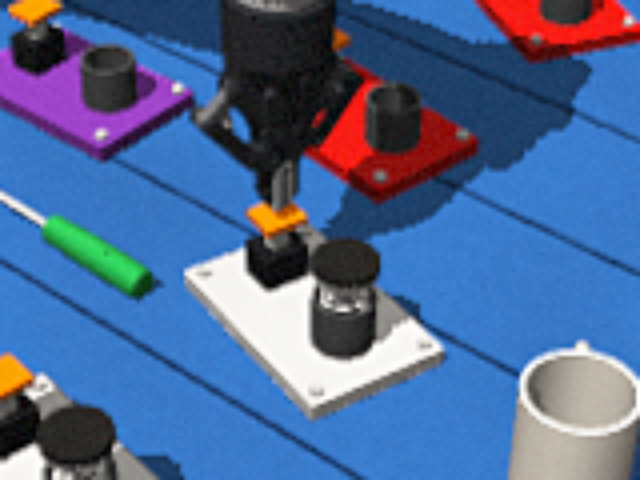

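The tips sit over tag 1 (scene crop (278,212), wrist (322,240)). Pushing down.

arm_command:
  motion:
    - [0,0,0,0,0,-8,-1]
    - [0,0,0,0,0,-13,-1]
    - [0,0,0,0,0,-17,-1]
    - [0,0,0,0,0,-21,-1]
    - [0,0,0,0,0,-23,-1]

```text
time: 8.23
ee_pos: [0.488, 0.2595, 0.2326]
tool_rot: [3.138, -0.005, 1.248]
force: [1.3, 0.3, 2.8]
finger_gap: -0.0002
```

arm_command:
  motion:
    - [0,0,0,0,0,-2,-1]
    - [0,0,0,0,0,-2,-1]
    - [0,0,0,0,0,-2,-1]

```text
time: 8.48
ee_pos: [0.488, 0.2595, 0.2314]
tool_rot: [3.137, -0.005, 1.249]
force: [-0.2, -0.3, 5.2]
finger_gap: -0.0
```

Going down until the stop is clearly felt.

arm_command:
  motion:
    - [0,0,0,0,0,-2,-1]
    - [0,0,0,0,0,-3,-1]
    - [0,0,0,0,0,-3,-1]
    - [0,0,0,0,0,-3,-1]

```text
time: 8.82
ee_pos: [0.488, 0.2596, 0.2314]
tool_rot: [3.136, -0.006, 1.249]
force: [-3.4, -1.5, 13.9]
finger_gap: 0.0002
```

The stop is felt: 13.9 N with no further motion. Lifting away.

arm_command:
  motion:
    - [0,0,0,0,0,15,-1]
    - [0,0,0,0,0,45,-1]
    - [0,0,0,0,0,80,-1]
    - [0,0,0,-20,0,110,-1]
    - [0,0,0,-50,0,130,-1]

```text
time: 9.23
ee_pos: [0.4389, 0.2595, 0.3636]
tool_rot: [3.134, -0.007, 1.247]
force: [-0.7, 0.6, 0.3]
finger_gap: -0.0005
```

arm_command:
  motion:
    - [0,0,0,-30,10,10,-1]
    - [0,0,0,-60,20,20,-1]
    - [0,0,0,-90,30,30,-1]
    - [0,0,0,-110,35,30,-1]
    - [0,0,0,-110,35,30,-1]

```text
time: 9.65
ee_pos: [0.3255, 0.2951, 0.3942]
tool_rot: [3.137, -0.007, 1.251]
force: [-0.2, 1.1, -0.6]
finger_gap: -0.0002
```

```bash
cat > c.py <<'E'
from h import *
from bench import manip
for n in ["top","scene"]:
    p,d=manip.read_camera(n); img=p[:,:,::-1].copy(); cv2.imwrite(f"pics/{n}9.png",img)
    P=unproj(n,d); hsv=cv2.cvtColor(img,cv2.COLOR_BGR2HSV)
    area=(P[...,0]>0.4)&(P[...,0]<.75)&(P[...,1]>-.35)&(P[...,1]<.35)&(d>0)
    for name,m in [("tag",(hsv[...,0]>8)&(hsv[...,0]<25)&(hsv[...,1]>150)&(P[...,2]>.04)&(P[...,2]<.085)),("pad",(img.max(2)<90)&(P[...,2]>.075)&(P[...,2]<.097))]:
        k,l,s,c=cv2.connectedComponentsWithStats((m&area).astype(np.uint8))
        for i in range(1,k):
            if s[i,4]>25:
                Q=P[l==i]; print(n,name,s[i,4],c[i].round(),Q.mean(0).round(3),np.median(Q[:,2]).round(4))
o=manip.get_obs();print(o['time'],o['ee_pos'].round(4),o['force'].round(2))
E
python3 c.py
```

```text
top tag 141 [487. 196.] [ 0.509 -0.246  0.072] 0.0723
top tag 129 [304. 202.] [0.485 0.26  0.057] 0.0576
top tag 132 [392. 210.] [0.466 0.016 0.072] 0.073
top pad 229 [488. 165.] [ 0.593 -0.248  0.087] 0.0873
top pad 206 [313. 171.] [0.566 0.236 0.088] 0.0881
top pad 218 [397. 179.] [0.549 0.003 0.088] 0.0877
scene tag 100 [329. 188.] [0.491 0.257 0.057] 0.0572
scene tag 114 [259. 225.] [0.47  0.012 0.073] 0.0731
scene tag 192 [181. 297.] [ 0.513 -0.25   0.073] 0.0727
scene pad 184 [346. 196.] [0.572 0.232 0.087] 0.0871
scene pad 253 [279. 239.] [ 0.555 -0.001  0.087] 0.0877
scene pad 410 [204. 315.] [ 0.599 -0.252  0.087] 0.0878
9.75 [0.3282 0.2946 0.3931] [-0.78 -0.58 -0.11]
```

View pics/scene9.png

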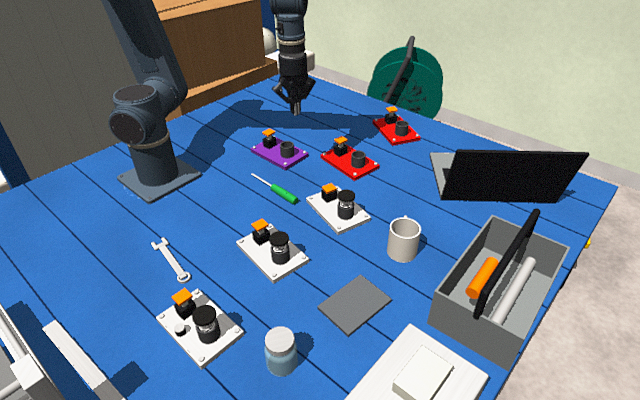

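View pics/top9.png

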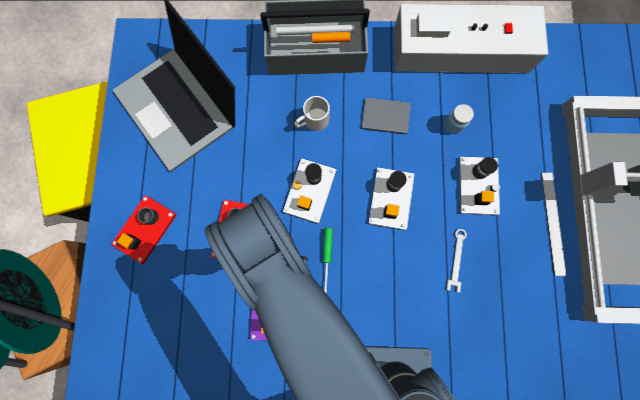

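Tag 1, at (304,202) in the top view, is down 14.5 mm. Tags 2 and 3 are unchanged, all pads are back at 87–88 mm, the loose things are in place and the hand is clear.

```bash
python3 -c "
from bench import manip
print(manip.finish_job())"
```

```text
the job is handed in; nothing more can be done
None
```

The leftmost mount is the soft one. I pushed its tag (tag 1) fully down, took the hand away and handed the job in at about 9.8 s; no verdict was reported.

| Pad | Depth pressed | Force |
|---|---|---|
| Left (pad 1) | about 13 mm | about 2.8 N |
| Middle (pad 2) | about 13 mm | about 7.3 N |
| Right (pad 3) | about 10 mm | about 7.2 N |

- **Tag 1:** I pushed until it stopped moving at 13.9 N. In both cameras its top then stood at 57 mm, down from 72 mm.
- **Other tags and pads:** Tags 2 and 3 still stand at 72–73 mm, and all three pads are back at 87–88 mm.
- **Loose things:** They look unmoved in the pictures; I did not measure each one.
- **Hand:** It touches nothing and reads under 1 N in each axis.

One correction on the way: the move to tag 1 settled about 10 mm too far left, and I fixed that before going down. No check failed or disagreed.

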